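# Present the red-capped bottle to the reader and hold the carousel

### The arm

A 7-joint arm with a two-finger parallel gripper is mounted at the origin on a cart in front of the work surface, level with it; the furniture and walls round the work are solid. World frame = base frame: x ahead of the robot, y to its left, z up, the work surface at z = 0. Lengths are in m, angles in rad, forces in N, time in s.
With the tool pointing down it reaches from about 0.35 to 0.9 m from the base axis. Payload 19.9 kg.
Tool frame: the origin (TCP) lies between the finger pads; the fingertips stand 14 mm ahead of it and the grasp point (between the pads) lies 5 mm behind it (bot.nose_length is the distance from the TCP to the fingertips, in m); z points along the fingers, y is the line along which they close (so a half turn about z gives the same grasp; the last joint's range is limited). The gripper opens to 85 mm and grips with 20 to 120 N. Pads are 22 mm wide; open, the fingers measure 114 mm over their backs; the gripper's body (76 mm by 85 mm) begins 54 mm behind the grasp point. The pads swing forward as they close: fully open they stand 13 mm farther back than shut.
Start: joints at [1.081, 0.417, -0.01, 1.614, 0.005, 1.111, -0.053], TCP at [0.271, -0.563, 0.245] pointing down, gripper open.
Joint ranges: [-2.81, 2.81], [-0.39, 2.02], [-1.27, 1.25], [0.06, 2.57], [-1.19, 4.33], [0.19, 2], [-2.82, 2.82]. Speed limits (rad/s): [1.89, 1.89, 2.39, 2.39, 3.01, 3.01, 3.01].

### API

Orientations are given as a 3x3 rotation matrix whose columns are the frame's x, y, z axes.
In Python, from workcell import bot gives the robot as it stands.
- The arm moves only by the tool drive_tool, never from a script. Its argument "increments" is a list of rows, each a list of 6 numbers: the shift along the tool's x, y, z in mm, then the turn, a rotation vector about the tool's x, y, z in rad. A call has 1 to 10 rows; each row shifts and turns the commanded pose from where the row before left it, along the tool's axes as they then stand; what a row does not reach is not made up. A row lasts 1/12 s, in which the tool goes at most 41.7 mm and 7.16 degrees, less where a joint would pass 70% of its speed; a pose out of reach is approached as far as the arm can. A call with a gripper value outside its range is refused whole. "claw" is the closure, from 0 (fully open) to 1 (shut), set as the call begins (left out, the last holds). The fingers move at their own pace and stop on an object; "force" is the grip in N (left out, the last holds). Time passes only in rows, so rows that do not move let the fingers close. It gives the time, the measured TCP pose, the force, the opening and the grip force at its end, in the units of the state.
- bot.get_state(): the state, without advancing time (a new reading comes with each control period).
- bot.camera(name): name is "side" or "top"; returns a dict with "image" (400x640x3 uint8, red, green, blue), "intrinsics" (3x3 intrinsics, pixels), "rvec" (rotation vector, rad) and "tvec" (3), from world to camera coordinates, as OpenCV has them. Camera axes: x right, y down, z forward; pixel columns grow to the right and rows downward; lengths in m; the calibration is good to about 2 mm. A picture is of the moment at which its call begins. There is no depth.
- bot.hand_in(): hands the job in; it is judged then, once.
The state is a dict: "time": time; "joint_positions": joint angles; "joint_vel": joint speeds; "tau": joint torques, N m; "tool_pos": TCP position; "tool_rot": TCP orientation; "force": force on the tool from outside, world axes, zero at the start; "torque": the same for the moment, N m; "width": opening from 0.0 (shut) to 1.0 (fully open); "gripper_force": force on a finger pad.
Only numpy, scipy, OpenCV 4.12 (cv2) and the standard library are available. Lean on these libraries where they do the work, as an engineer would, in place of code of your own. Each camera call takes 0.05 s, during which the arm holds its last target. There are 200 camera calls.

### The job

Start the bottle reader by pressing its green button all the way down and letting it come back up. Then turn the bottle carousel until the bottle with the red cap faces the reader, in line with the yellow pointer, and keep hold of the carousel with the fingers so it stays still: the program finishes while still holding it there. Do not disturb the loose things lying around.

Things in the scene. Friction and masses are not known exactly. Their poses are not given: they have to be found in the camera images.
- station: fixed reader station; origin on the bench under the carousel's axis; its -x side is its front. Grey round base, radius 112 mm, 16 mm high; in front a white console 60 (x) x 164 (y) x 40 mm high, centred 160 mm from the axis. On its middle a grey reader hood, 36 x 46 mm, top 60 mm above the bench, with a window towards the carousel and a yellow pointer aimed at the axis
- start_button (a joint): travel of the green push button, m: 0 up, 0.006 fully down; spring, about 5 N when fully down, comes back up by itself
- start_button_top (a point): centre of the top of the green push button, radius 14 mm, on the console in a black housing, left of the hood (station frame x -162 mm, y +56 mm). It is pressed straight down. The nearest bottles of the carousel stand 60 mm or more away
- carousel: turntable (white disc, radius 108 mm, top at 27 mm) with five vessels fixed to it, 75 mm from its vertical axis, 72 degrees apart: one red-capped bottle, two blue-capped bottles 56 mm wide, two blue-capped tubes; highest top at 138 mm. Turns both ways past a full turn, friction about 0.04 N m, stays where left. Origin on the axis at bench height; its -x axis points to the red-capped bottle
- knob (a point): centre of the round black knob on top of the carousel's central post, on the axis, 186 mm above the bench; the knob is 42 mm in diameter and 32 mm high (170 to 202 mm above the bench), fixed to the carousel, and turns it; it can be gripped across at any yaw and clears all caps by 30 mm
- red_cap (a point): a point on the carousel in the centre of the top of the only red cap (cap 34 mm in diameter, bottle 46 mm wide, 88 mm high), 75 mm from the axis and about 114 mm above the bench
- front_mark (a point): the point where red_cap is when the red-capped bottle faces the reader squarely: fixed to the station, 75 mm from the axis in front of it on the pointer's line, about 114 mm above the bench
- rack: loose orange tube rack, 70 x 233 x 29 mm, right of the station; bystander. Origin: centre of the underside
- timer: loose grey lab timer, 70 x 64 x 19 mm; bystander. Origin: centre of the underside
- marker: loose marker pen with blue cap, 134 mm long; bystander. Origin: centre of the underside
- petri: loose dish with red filling, 60 mm wide, 14 mm high; bystander. Origin: centre of the underside
- tape: loose roll of cream label tape, 62 x 66 x 19 mm; bystander. Origin: centre of the underside

How it is judged:
By the outcome, as a careful person would: the job done as asked, in the order asked, and still so for the second after the job is handed in, while the arm keeps its last pose, push and grip.
It also fails if it takes over 54 s, if anything falls off the work surface, if the arm or the gripper's body presses on something with over 40 N, if the wrist force passes 120 N, or if a joint passes its speed limit or range.

## Working session

There is one attempt and no reset: what is moved stays moved. The work goes in short steps, Python scripts to look and compute and a tool call to move; the robot and the scene stay as the last step left them, time stands still between calls to the robot, and variables do not carry over. Pictures are saved under pics/ and viewed, at most 10 in all, crops included, and the job is handed in when it is done.

Besides the shell and the picture viewer there is one more tool, called after "Emit:" in YAML: its name, and indented under it one key for each argument. drive_tool: Moves the arm, as the interface text tells. Its arguments: {"type":"object","properties":{"increments":{"type":"array","items":{"type":"array","items":{"type":"number"}}},"claw":{"type":"number"},"force":{"type":"number"}},"required":["increments"]}

```bash
mkdir -p pics
python3 - <<'E'
from workcell import bot
import cv2
for n in("top","side"):
    c=bot.camera(n); cv2.imwrite(f"pics/{n}0.png",c["image"][:,:,::-1]); print(n,c["intrinsics"],c["rvec"],c["tvec"])
s=bot.get_state();print(s["time"],s["tool_pos"],s["tool_rot"],s["width"])
E
```

```text
top [[363.30258201   0.         321.75473694]
 [  0.         363.30258201 208.34521241]
 [  0.           0.           1.        ]] [ 2.13939432 -2.12542126  0.16598385] [0.07628655 0.51679216 1.04530407]
side [[372.33987559   0.         319.9144436 ]
 [  0.         372.33987559 204.50962721]
 [  0.           0.           1.        ]] [ 0.37625699 -2.7306611   1.23930371] [0.52225259 0.15236426 1.08469992]
0.1 [ 0.27051204 -0.563093    0.24470621] [[ 9.01376547e-01  4.33035827e-01 -5.40773414e-04]
 [ 4.33036160e-01 -9.01376014e-01  9.82911664e-04]
 [-6.18042191e-05 -1.12014796e-03 -9.99999371e-01]] 0.9971831712855327
```

View pics/top0.png

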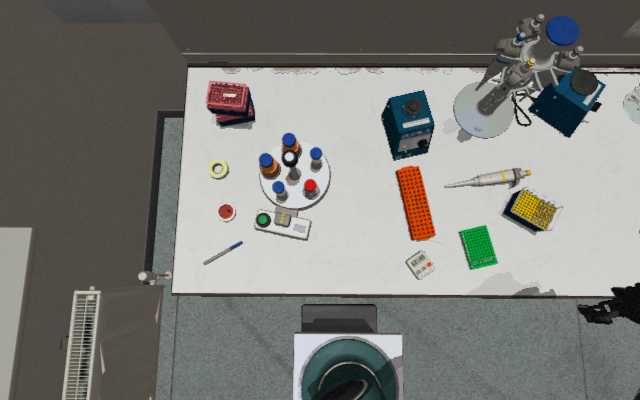

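View pics/side0.png

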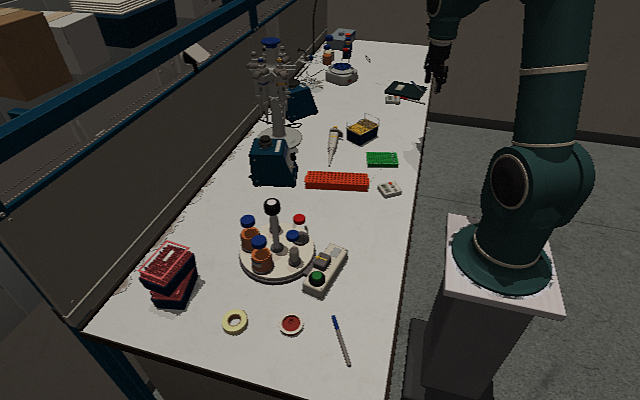

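The top view shows the knob at about (290,158), red cap (310,185), green button (263,219) and hood (283,217). In the side view they are at knob (272,206), red (299,219) and green (317,278).

```bash
cat > h.py <<'E'
import cv2,numpy as np
from workcell import bot
def cam(n):
    c=bot.camera(n);c["R"]=cv2.Rodrigues(np.array(c["rvec"],float))[0];c["t"]=np.array(c["tvec"],float).ravel();return c
def onz(c,p,z):
    d=c["R"].T@np.linalg.solve(c["intrinsics"],[p[0],p[1],1]);o=-c["R"].T@c["t"];return o+d*(z-o[2])/d[2]
def tri(c1,p1,c2,p2):
    P=[c["intrinsics"]@np.c_[c["R"],c["t"]] for c in(c1,c2)]
    X=cv2.triangulatePoints(P[0],P[1],np.array(p1,float),np.array(p2,float)).ravel();return X[:3]/X[3]
def blob(c,box,kind):
    x0,y0,x1,y1=box;im=c["image"][y0:y1,x0:x1];h=cv2.cvtColor(im,cv2.COLOR_RGB2HSV);H,S,V=[h[...,i].astype(int) for i in range(3)]
    m={"red":((H<8)|(H>172))&(S>150)&(V>90),"green":(H>40)&(H<90)&(S>100)&(V>35),"black":(V<65)&(S<120),"yellow":(H>20)&(H<35)&(S>130)&(V>120),"blue":(H>100)&(H<125)&(S>130)&(V>50)}[kind].astype('uint8')
    n,l,s,ce=cv2.connectedComponentsWithStats(m);
    if n<2: return None
    i=1+s[1:,4].argmax();return ce[i]+[x0,y0],s[i]+[x0,y0,0,0,0]
E
python3 - <<'E'
from h import *
T,S=cam("top"),cam("side")
np.set_printoptions(precision=4,suppress=True)
r={}
for k,bt,bs in(("red",(298,172,324,202),(288,210,312,226)),("green",(252,208,274,230),(302,264,330,292)),("black",(278,146,302,170),(260,194,284,218)),("yellow",(270,204,298,228),(305,245,340,275))):
    a,b=blob(T,bt,k),blob(S,bs,k);print(k,a,b)
    if a and b: print(tri(T,a[0],S,b[0]))
    if a: print([onz(T,a[0],z) for z in (.05,.06,.114,.202)])
cv2.imwrite("pics/c.png",np.hstack([cv2.resize(c["image"][y:y+80,x:x+80,::-1],(400,400),interpolation=cv2.INTER_NEAREST) for c,x,y in((T,250,150),(S,275,220))]))
E
```

```text
red (array([309.8529, 184.8235]), array([305, 179,  11,  12, 102])) (array([298.8194, 217.4306]), array([294, 214,  11,   8,  72]))
[0.5714 0.1131 0.1162]
[array([0.5865, 0.1159, 0.05  ]), array([0.5842, 0.1155, 0.06  ]), array([0.5717, 0.1132, 0.114 ]), array([0.5513, 0.1094, 0.202 ])]
green (array([262.2973, 219.0946]), array([258, 215,  10,   9,  74])) (array([316.4054, 274.9459]), array([311, 271,  11,   9,  74]))
[0.48   0.2534 0.0625]
[array([0.4817, 0.2556, 0.05  ]), array([0.4804, 0.2538, 0.06  ]), array([0.4732, 0.2444, 0.114 ]), array([0.4614, 0.2291, 0.202 ])]
black (array([290.7385, 158.5692]), array([282, 150,  18,  18, 130])) (array([271.5844, 207.7273]), array([264, 198,  16,  20, 154]))
[0.6277 0.1622 0.1814]
[array([0.6681, 0.1752, 0.05  ]), array([0.665 , 0.1742, 0.06  ]), array([0.6484, 0.1689, 0.114 ]), array([0.6212, 0.1602, 0.202 ])]
yellow (array([282.4, 216.3]), array([281, 213,   4,  10,  20])) (array([321.625 , 257.9375]), array([316, 256,  11,   5,  16]))
[0.4856 0.1943 0.0623]
[array([0.4905, 0.1962, 0.05  ]), array([0.489, 0.195, 0.06 ]), array([0.4814, 0.1886, 0.114 ]), array([0.4689, 0.1782, 0.202 ])]
```

View pics/c.png

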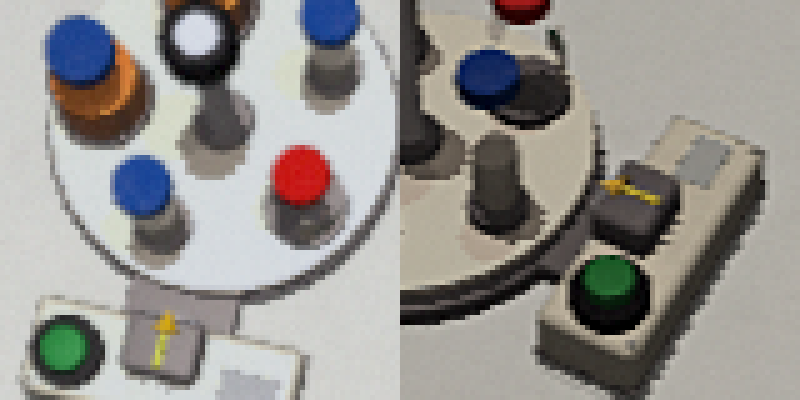

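Emit:
drive_tool:
  increments:
    - [19.4, -23, 0, 0, 0, 0]
    - [19.4, -23, 0, 0, 0, 0]
    - [19.4, -23, 0, 0, 0, 0]
    - [19.4, -23, 0, 0, 0, 0]
    - [19.4, -23, 0, 0, 0, 0]
    - [19.4, -23, 0, 0, 0, 0]
    - [19.4, -23, 0, 0, 0, 0]
    - [19.4, -23, 0, 0, 0, 0]
    - [19.4, -23, 0, 0, 0, 0]
    - [19.4, -23, 0, 0, 0, 0]
  claw: 1
  force: 40

```text
time: 1.03
tool_pos: [0.3459, -0.2706, 0.2453]
tool_rot: [[0.901, 0.433, -0.0], [0.433, -0.901, -0.0], [-0.0, 0.0, -1.0]]
force: [0.6, -0.4, 1.2]
width: -0.0
gripper_force: 0.0
```

Emit:
drive_tool:
  increments:
    - [19.4, -23, 0, 0, 0, 0]
    - [19.4, -23, 0, 0, 0, 0]
    - [19.4, -23, 0, 0, 0, 0]
    - [19.4, -23, 0, 0, 0, 0]
    - [19.4, -23, 0, 0, 0, 0]
    - [19.4, -23, 0, 0, 0, 0]
    - [19.4, -23, 0, 0, 0, 0]
    - [19.4, -23, 0, 0, 0, 0]

```text
time: 1.7
tool_pos: [0.4062, -0.0375, 0.2454]
tool_rot: [[0.901, 0.433, 0.0], [0.433, -0.901, -0.0], [0.0, 0.0, -1.0]]
force: [0.5, 0.6, 0.2]
width: -0.002
gripper_force: 0.0
```

Run:
```python
from h import *
np.set_printoptions(precision=4,suppress=True)
T,S=cam("top"),cam("side")
for n,c in(("t",T),("s",S)):
    h=cv2.cvtColor(c["image"],cv2.COLOR_RGB2HSV);
    m=cv2.inRange(h,(100,130,50),(125,255,255)); _,l,s,ce=cv2.connectedComponentsWithStats(m)
    for i in range(1,len(s)):
        if 20<s[i][4]<400 and 220<ce[i][0]<340 and 120<ce[i][1]<270: print(n,ce[i],s[i])
# knob top: ring bbox top view & white spot
im=T["image"][146:172,276:304]; g=cv2.cvtColor(im,cv2.COLOR_RGB2GRAY); print(g[4:22,4:26])
y=cv2.cvtColor(T["image"],cv2.COLOR_RGB2HSV)[204:230,270:300]
ys,xs=np.where((y[...,0]>15)&(y[...,0]<35)&(y[...,1]>110));P=np.array([onz(T,(a+270,b+204),.06)[:2] for a,b in zip(xs,ys)])
print(len(P),P.mean(0),np.linalg.svd(P-P.mean(0))[2][0])
s=bot.get_state();print(s["time"],s["tool_pos"],s["tool_rot"],s["width"])
```

```text
t [288.6204 139.4964] [283 133  13  14 137]
t [315.7374 152.9192] [311 148  11  11  99]
t [265.7518 159.8723] [260 153  13  14 141]
t [278.     186.7238] [273 181  11  12 105]
t [236. 245.] [231 242  11   7  25]
s [246.95 219.12] [241 215  13  10 100]
s [292.2584 233.9663] [287 230  12   9  89]
s [258.072 239.824] [251 235  15  11 125]
[[225 198 127  93  78  73  56  43  36  25  37  33  48  77  87 148 159  94
   52  48  88 103]
 [225 205 135  70  68  45  35  38  56  68  62  47  32  34  62 138  94  57
   47  50  93  88]
 [225 225 151  66  31  37  58 100 150 160 136 102  60  43  27  30  54  57
   48  46 119 112]
 [225 221 138  50  40  59 137 218 230 230 231 205 140  69  30  24  52  55
   51  54 104 139]
 [225 190  94  35  50 133 218 230 229 229 230 230 205 118  58  31  33  52
   56  92  84 209]
 [226 193  96  40  90 212 231 230 228 229 229 230 230 169  83  33  27  40
   86 109 124 215]
 [228 185  97  35 122 218 230 230 229 230 229 229 227 167  82  43  28  40
  121  94 207 228]
 [227 137  41  35 117 216 230 229 229 230 229 230 230 189 100  41  33  57
   84 135 214 228]
 [229 162  69  35 
[... 383 characters left out ...]
  50  45  50  51  50  28  23  21  12  23 117
  214 227 229 229]
 [226 228 228 141  43  18  17  23  20  25  19  22  20  13  12  11  83 171
  221 230 228 228]
 [215 229 230 176  77  13  18  13  19   6  15  18  13  12   3  44 169 223
  229 229 227 228]
 [208 228 228 226 155  86  43  12  16  18   9  13  10   7  22 112 213 228
  229 229 229 228]
 [165 220 228 229 228 203 118  74  76  39  16  17  27  42  69 142 218 229
  229 227 228 227]
 [102 211 228 229 229 230 202 187 190 117  59  56  62  76  78 133 210 224
  227 229 227 228]]
24 [0.4887 0.1954] [-0.9815  0.1915]
1.8 [ 0.4068 -0.0352  0.2455] [[ 0.8991  0.4378  0.0006]
 [ 0.4378 -0.8991  0.0006]
 [ 0.0008 -0.0003 -1.    ]] 0.0029585408884005935
```

Run:
```python
from h import *
from scipy.optimize import least_squares
np.set_printoptions(precision=4,suppress=True)
T,S=cam("top"),cam("side")
print("knob",onz(T,(289.0,156.4),.202))
pt=[(309.85,184.82),(278,186.72),(265.75,159.87),(288.62,139.5),(315.74,152.92)]
ps=[(298.8,217.4),(292.26,233.97),(258.07,239.82),(246.95,219.12),None]
for a,b in zip(pt,ps):
    if b: print(tri(T,a,S,b))
zs=[.115,.1,.138,.138,.1]
for zt in(.09,.1,.11):
    zs[1]=zs[4]=zt
    Q=np.array([onz(T,p,z)[:2] for p,z in zip(pt,zs)])
    f=lambda v:(Q-np.c_[v[0]+.075*np.cos(v[2]-np.arange(5)*1.25664),v[1]+.075*np.sin(v[2]-np.arange(5)*1.25664)]).ravel()
    r=least_squares(f,[.626,.161,np.radians(221.4)]);print(zt,r.x[:2],np.degrees(r.x[2]),r.cost**.5)
b=np.array([.4802,.2535])
v=b-r.x[:2];print(np.linalg.norm(v),np.degrees(np.arctan2(v[1],v[0]))-160.93)
print("arrow->axis",np.degrees(np.arctan2(*(r.x[:2]-[.4887,.1954])[::-1])))
```

```text
knob [0.6271 0.1649 0.202 ]
[0.5715 0.1131 0.1163]
[0.56   0.1998 0.1387]
[0.6396 0.2374 0.1321]
[0.6992 0.1743 0.133 ]
0.09 [0.6299 0.1655] 224.36210807350085 0.012756048245351502
0.1 [0.6288 0.1652] 224.2350455282342 0.01047811332740488
0.11 [0.6277 0.1649] 224.10811174728008 0.008226637719012145
0.1720785516490422 -11.93768161113519
arrow->axis -12.395374581675936
```

Run:
```python
from h import *
from scipy.optimize import least_squares
np.set_printoptions(precision=4,suppress=True)
T=cam("top")
pt=[(309.85,184.82),(278,186.72),(265.75,159.87),(288.62,139.5),(315.74,152.92)]
zs=[.114,.138,.131,.131,.138]
Q=np.array([onz(T,p,z)[:2] for p,z in zip(pt,zs)])
f=lambda v:(Q-np.c_[v[0]+.075*np.cos(v[2]-np.arange(5)*1.25664),v[1]+.075*np.sin(v[2]-np.arange(5)*1.25664)]).ravel()
r=least_squares(f,[.626,.161,np.radians(221.4)]);print(r.x[:2],np.degrees(r.x[2]),r.fun)
for z in(.055,.06,.065):
    v=onz(T,(262.3,219.1),z)[:2]-r.x[:2];print(np.linalg.norm(v),np.degrees(np.arctan2(v[1],v[0]))-160.93)
print("arrow->axis",np.degrees(np.arctan2(*(r.x[:2]-[.4887,.1954])[::-1])))
s=bot.get_state();print(s["tool_pos"])
```

```text
[0.6256 0.1644] 223.54287972502266 [ 0.0005  0.0005  0.0006 -0.0001 -0.0002 -0.0007 -0.0007  0.0002 -0.0002
  0.0001]
0.17043869971265616 -12.938150047474977
0.17054823102540165 -12.571515737224274
0.17066473662767892 -12.205367022410343
arrow->axis -12.779409628893472
[ 0.406  -0.0394  0.2452]
```

Emit:
drive_tool:
  increments:
    - [19.4, -23.2, 0, 0, 0, 0]
    - [19.4, -23.2, 0, 0, 0, 0]
    - [19.4, -23.2, 0, 0, 0, 0]
    - [19.4, -23.2, 0, 0, 0, 0]
    - [19.4, -23.2, 0, 0, 0, 0]
    - [19.4, -23.2, 0, 0, 0, 0]
    - [19.4, -23.2, 0, 0, 0, 0]
    - [19.4, -23.2, 0, 0, 0, 0]
    - [19.4, -23.2, 0, 0, 0, 0]
    - [19.4, -23.2, 0, 0, 0, 0]

```text
time: 2.78
tool_pos: [0.4813, 0.2542, 0.245]
tool_rot: [[0.902, 0.431, -0.0], [0.431, -0.902, -0.001], [-0.0, 0.001, -1.0]]
force: [1.0, -0.8, 0.3]
width: 0.004
gripper_force: 0.0
```

Emit:
drive_tool:
  increments:
    - [0, 0, 0, 0, 0, -0.1]
    - [0, 0, 0, 0, 0, -0.1]
    - [0, 0, 0, 0, 0, -0.1]
    - [0, 0, 0, 0, 0, -0.1]
    - [0, 0, 0, 0, 0, -0.1]
    - [0, 0, 0, 0, 0, -0.1]
    - [0, 0, 0, 0, 0, -0.1]
    - [0, 0, 0, 0, 0, -0.1]
    - [0, 0, 0, 0, 0, -0.1]
    - [0, 0, 0, 0, 0, 0]

```text
time: 3.62
tool_pos: [0.4811, 0.2528, 0.245]
tool_rot: [[0.218, 0.976, -0.001], [0.976, -0.218, -0.0], [-0.001, -0.0, -1.0]]
force: [-0.1, -0.2, 0.0]
width: 0.001
gripper_force: 0.0
```

Run:
```python
from h import *
s=bot.get_state();R=s["tool_rot"];p=s["tool_pos"];print(s["time"],p,R,s["joint_positions"],s["force"],R.T@(np.array([.480,.254,.089])-p)*1000)
```

```text
3.6167 [0.4811171  0.25277295 0.24496332] [[ 2.18002238e-01  9.75948124e-01 -5.33125449e-04]
 [ 9.75948099e-01 -2.18002490e-01 -4.71574063e-04]
 [-5.76454497e-04 -4.17498567e-04 -9.99999747e-01]] [ 0.12454066  0.37751682 -0.82482826  1.79691148  0.3083284   1.10226446
 -1.02662694] [-0.12085701 -0.16765673  0.00763624] [  1.0439137   -1.29261455 155.9633017 ]
```

Emit:
drive_tool:
  increments:
    - [1, -1.3, 20, 0, 0, 0]
    - [0, 0, 25, 0, 0, 0]
    - [0, 0, 25, 0, 0, 0]
    - [0, 0, 25, 0, 0, 0]
    - [0, 0, 25, 0, 0, 0]
    - [0, 0, 20, 0, 0, 0]
    - [0, 0, 10, 0, 0, 0]
    - [0, 0, 0, 0, 0, 0]

```text
time: 4.28
tool_pos: [0.4789, 0.2543, 0.0935]
tool_rot: [[0.224, 0.975, -0.003], [0.975, -0.224, -0.001], [-0.002, -0.002, -1.0]]
force: [-0.8, -0.3, 0.3]
width: 0.002
gripper_force: 0.0
```

Run:
```python
from h import *
T,S=cam("top"),cam("side")
cv2.imwrite("pics/c1.png",np.hstack([cv2.resize(c["image"][y:y+80,x:x+80,::-1],(400,400),interpolation=cv2.INTER_CUBIC) for c,x,y in((T,230,180),(S,275,220))]))
```

```text
(no output)
```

View pics/c1.png

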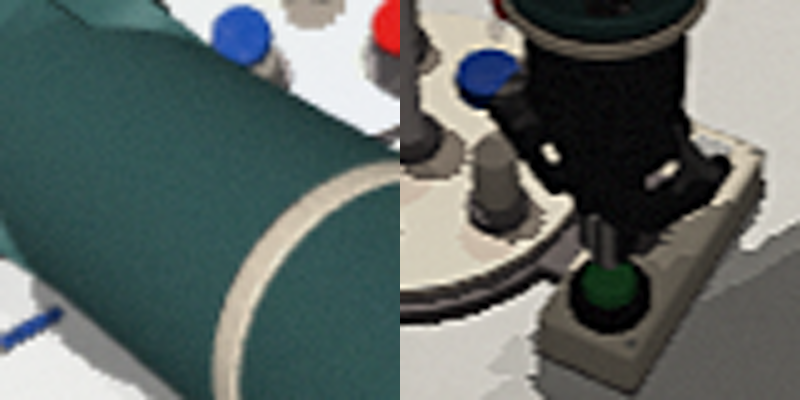

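The side view shows the fingertips right over the green button at about (606,275). One knuckle, near (510,100), reaches towards the blue tube. I'll rise, turn 90° to clear the tube, and come back down.

Emit:
drive_tool:
  increments:
    - [0, 0, -25, 0, 0, 0]
    - [0, 0, -35, 0, 0, 0]
    - [0, 0, 0, 0, 0, 0.11]
    - [0, 0, 0, 0, 0, 0.11]
    - [0, 0, 0, 0, 0, 0.11]
    - [0, 0, 0, 0, 0, 0.11]
    - [0, 0, 0, 0, 0, 0.11]
    - [0, 0, 0, 0, 0, 0.11]
    - [0, 0, 0, 0, 0, 0.11]
    - [0, 0, 0, 0, 0, 0.11]

```text
time: 5.22
tool_pos: [0.4801, 0.2557, 0.157]
tool_rot: [[0.895, 0.445, 0.002], [0.445, -0.895, 0.001], [0.002, -0.0, -1.0]]
force: [0.2, -0.1, -0.2]
width: 0.0
gripper_force: 0.0
```

Emit:
drive_tool:
  increments:
    - [0, 0, 0, 0, 0, 0.11]
    - [0, 0, 0, 0, 0, 0.11]
    - [0, 0, 0, 0, 0, 0.11]
    - [0, 0, 0, 0, 0, 0.11]
    - [0, 0, 0, 0, 0, 0.11]
    - [0, 0, 0, 0, 0, 0.11]
    - [0, 0, 0, 0, 0, 0]
    - [0, 0, 0, 0, 0, 0]

```text
time: 5.88
tool_pos: [0.4798, 0.2558, 0.1565]
tool_rot: [[0.982, -0.188, 0.002], [-0.188, -0.982, 0.001], [0.001, -0.001, -1.0]]
force: [0.1, -0.6, 0.7]
width: -0.007
gripper_force: 0.0
```

Run:
```python
from h import *
s=bot.get_state();R=s["tool_rot"];p=s["tool_pos"];print(s["time"],p,R[:,0],s["joint_positions"],s["force"],R.T@(np.array([.480,.254,.089])-p)*1000)
```

```text
5.8833 [0.47984746 0.25575632 0.15653668] [ 0.98216959 -0.18799162  0.00143222] [-0.19641142  0.41052965 -0.43056357  1.88781281  0.21689143  0.88695304
 -2.49294604] [ 0.06061747 -0.5649324   0.6684263 ] [ 0.3832629   1.77025416 67.53540564]
```

Emit:
drive_tool:
  increments:
    - [0.4, 1.8, 20, 0, 0, 0]
    - [0, 0, 25, 0, 0, 0]
    - [0, 0, 12, 0, 0, 0]
    - [0, 0, 8, 0, 0, 0]
    - [0, 0, 4, 0, 0, 0]
    - [0, 0, 0, 0, 0, 0]

```text
time: 6.38
tool_pos: [0.4795, 0.2537, 0.0862]
tool_rot: [[0.982, -0.19, -0.001], [-0.19, -0.982, 0.0], [-0.001, 0.0, -1.0]]
force: [-0.2, 0.1, -0.6]
width: 0.004
gripper_force: 0.0
```

Emit:
drive_tool:
  increments:
    - [0, 0, 3, 0, 0, 0]
    - [0, 0, 3, 0, 0, 0]
    - [0, 0, 3, 0, 0, 0]
    - [0, 0, 0, 0, 0, 0]

```text
time: 6.72
tool_pos: [0.4795, 0.2535, 0.0771]
tool_rot: [[0.982, -0.191, -0.0], [-0.191, -0.982, -0.0], [-0.0, 0.0, -1.0]]
force: [0.5, -0.5, -0.1]
width: -0.001
gripper_force: 0.0
```

Tip is at about 0.063 and nothing is touching yet.

Emit:
drive_tool:
  increments:
    - [0, 0, 2, 0, 0, 0]
    - [0, 0, 2, 0, 0, 0]
    - [0, 0, 0, 0, 0, 0]

```text
time: 6.97
tool_pos: [0.4797, 0.2537, 0.0732]
tool_rot: [[0.982, -0.191, 0.0], [-0.191, -0.982, 0.0], [0.0, -0.0, -1.0]]
force: [0.0, -0.5, 2.6]
width: 0.0
gripper_force: 1.5
```

Emit:
drive_tool:
  increments:
    - [0, 0, 2, 0, 0, 0]
    - [0, 0, 2, 0, 0, 0]
    - [0, 0, 0, 0, 0, 0]

```text
time: 7.22
tool_pos: [0.4797, 0.2537, 0.0698]
tool_rot: [[0.982, -0.191, 0.0], [-0.191, -0.982, -0.0], [0.0, -0.0, -1.0]]
force: [-4.6, -3.7, 18.8]
width: -0.003
gripper_force: 8.9
```

Emit:
drive_tool:
  increments:
    - [0, 0, 0.5, 0, 0, 0]
    - [0, 0, 0, 0, 0, 0]

```text
time: 7.38
tool_pos: [0.4798, 0.2538, 0.0698]
tool_rot: [[0.982, -0.191, 0.001], [-0.191, -0.982, -0.0], [0.001, -0.0, -1.0]]
force: [-6.3, -4.5, 25.4]
width: -0.002
gripper_force: 12.4
```

Emit:
drive_tool:
  increments:
    - [0, 0, -3, 0, 0, 0]
    - [0, 0, -3, 0, 0, 0]
    - [0, 0, -3, 0, 0, 0]
    - [0, 0, -3, 0, 0, 0]
    - [0, 0, -20, 0, 0, 0]
    - [0, 0, -30, 0, 0, 0]
    - [0, 0, -35, 0, 0, 0]
    - [0, 0, -35, 0, 0, 0]
    - [0, 0, -35, 0, 0, 0]
    - [0, 0, 0, 0, 0, 0]

```text
time: 8.22
tool_pos: [0.4813, 0.2549, 0.2421]
tool_rot: [[0.982, -0.191, 0.007], [-0.191, -0.982, 0.003], [0.006, -0.005, -1.0]]
force: [1.1, 0.7, 0.1]
width: 0.001
gripper_force: 0.0
```

Run:
```python
from h import *
s=bot.get_state();R=s["tool_rot"];p=s["tool_pos"];print(s["time"],p,R[:,0],s["joint_positions"],s["force"],R.T@(np.array([.6256,.1644,.245])-p)*1000)
S=cam("side");b=blob(S,(302,264,330,292),"green");print(b)
```

```text
8.2167 [0.48131138 0.25491141 0.24209267] [ 0.98158469 -0.19092056  0.00638967] [-0.16187226  0.30489789 -0.45972646  1.81183135  0.15543084  1.05219904
 -2.44243236] [1.09745024 0.7201536  0.10227211] [158.93057003  61.28862865  -2.18016642]
(array([316.34210526, 275.81578947]), array([312, 271,  10,  10,  76]))
```

Emit:
drive_tool:
  increments:
    - [26.5, 10.2, 0, 0, 0, 0]
    - [26.5, 10.2, 0, 0, 0, 0]
    - [26.5, 10.2, 0, 0, 0, 0]
    - [26.5, 10.2, 0, 0, 0, 0]
    - [26.5, 10.2, 0, 0, 0, 0]
    - [26.5, 10.2, 0, 0, 0, 0]
    - [0, 0, 0, 0, 0, -0.11]
    - [0, 0, 0, 0, 0, -0.11]
    - [0, 0, 0, 0, 0, -0.11]
    - [0, 0, 0, 0, 0, -0.11]
  claw: 0

```text
time: 9.1
tool_pos: [0.6235, 0.1629, 0.2345]
tool_rot: [[0.968, 0.251, -0.002], [0.251, -0.968, -0.0], [-0.002, -0.0, -1.0]]
force: [-0.7, -0.1, 0.3]
width: 1.004
gripper_force: 0.0
```

Emit:
drive_tool:
  increments:
    - [0, 0, 0, 0, 0, -0.11]
    - [0, 0, 0, 0, 0, -0.11]
    - [0, 0, 0, 0, 0, -0.11]
    - [0, 0, 0, 0, 0, -0.11]
    - [0, 0, 0, 0, 0, -0.11]
    - [0, 0, 0, 0, 0, -0.11]
    - [0, 0, 0, 0, 0, -0.11]
    - [0, 0, 0, 0, 0, -0.11]
    - [0, 0, 0, 0, 0, -0.11]
    - [0, 0, 0, 0, 0, -0.11]

```text
time: 9.93
tool_pos: [0.6235, 0.163, 0.2347]
tool_rot: [[0.216, 0.976, -0.002], [0.976, -0.216, -0.0], [-0.001, -0.002, -1.0]]
force: [-0.1, 1.7, -1.1]
width: 1.0
gripper_force: 0.0
```

Run:
```python
from h import *
s=bot.get_state();R=s["tool_rot"];p=s["tool_pos"];print(s["time"],p,R,s["joint_positions"],s["force"],s["width"],R.T@(np.array([.6256,.1644,.183])-p)*1000,cv2.Rodrigues(R.T@np.array([[.19,.982,0],[.982,-.19,0],[0,0,-1.]]))[0].T)
```

```text
9.9333 [0.62350653 0.16298048 0.23465824] [[ 2.15726409e-01  9.76452504e-01 -1.61975722e-03]
 [ 9.76453713e-01 -2.15726953e-01 -1.67338920e-04]
 [-5.12823798e-04 -1.54551853e-03 -9.99998674e-01]] [ 0.18833177  0.55529612 -0.70350099  1.55257429  0.37793715  1.17542494
 -0.80597009] [-0.12448588  1.74103173 -1.06361246] 0.9997564263208712 [ 1.86420318  1.81778803 51.65454488] [[-0.00155218  0.00049246 -0.02631498]]
```

Emit:
drive_tool:
  increments:
    - [1.9, 1.8, 10, 0, 0, 0]
    - [0, 0, 15, 0, 0, 0]
    - [0, 0, 15, 0, 0, 0]
    - [0, 0, 10, 0, 0, 0]
    - [0, 0, 0, 0, 0, 0]

```text
time: 10.35
tool_pos: [0.625, 0.1642, 0.1826]
tool_rot: [[0.223, 0.975, -0.004], [0.975, -0.223, -0.001], [-0.002, -0.004, -1.0]]
force: [0.3, -1.6, 0.1]
width: 1.002
gripper_force: 0.0
```

Emit:
drive_tool:
  increments:
    - [0, 0, 0, 0, 0, 0]
    - [0, 0, 0, 0, 0, 0]
    - [0, 0, 0, 0, 0, 0]
    - [0, 0, 0, 0, 0, 0]
    - [0, 0, 0, 0, 0, 0]
    - [0, 0, 0, 0, 0, 0]
  claw: 1
  force: 30

```text
time: 10.85
tool_pos: [0.6271, 0.1646, 0.1868]
tool_rot: [[0.222, 0.975, 0.003], [0.975, -0.222, 0.001], [0.001, 0.002, -1.0]]
force: [4.9, -0.3, 4.2]
width: 0.478
gripper_force: 34.3
```

Run:
```python
from h import *
s=bot.get_state();print(s["time"],s["tool_pos"],s["force"],s["torque"],s["width"],s["gripper_force"],s["joint_positions"])
T,S=cam("top"),cam("side");print(blob(S,(302,264,330,292),"green"))
cv2.imwrite("pics/c2.png",np.hstack([cv2.resize(c["image"][y:y+120,x:x+120,::-1],(400,400),interpolation=cv2.INTER_CUBIC) for c,x,y in((T,230,120),(S,220,170))]))
```

```text
10.85 [0.6271335  0.16455046 0.18684342] [ 4.91377763 -0.28477492  4.23525287] [-0.08425379 -1.13540991  0.03947149] 0.4775016885776962 34.30974891769267 [ 0.17005103  0.60561161 -0.67947396  1.58961639  0.41545125  1.09235103
 -0.83927632]
(array([316.33333333, 274.96      ]), array([311, 271,  11,   9,  75]))
```

View pics/c2.png

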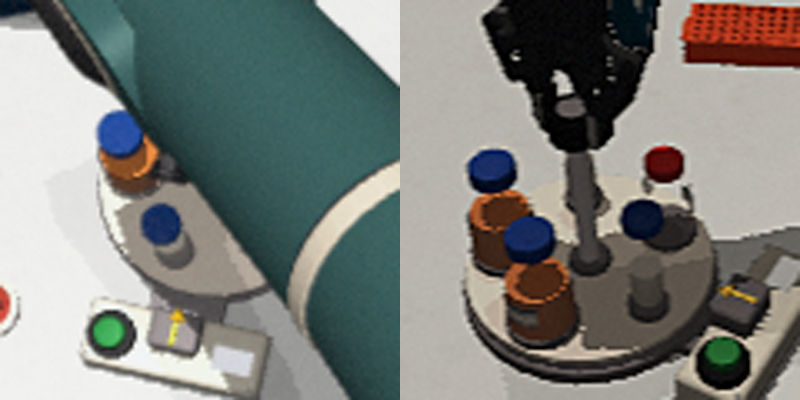

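Knob is held (40.6 mm opening) and the button is back up (green at row 275, as before). Now I'll turn the carousel.

Emit:
drive_tool:
  increments:
    - [0, 0, 0, 0, 0, 0.05]
    - [0, 0, 0, 0, 0, 0.08]
    - [0, 0, 0, 0, 0, 0.08]
    - [0, 0, 0, 0, 0, 0.08]
    - [0, 0, 0, 0, 0, 0.05]
    - [0, 0, 0, 0, 0, 0]
  force: 50

```text
time: 11.45
tool_pos: [0.6272, 0.1645, 0.1869]
tool_rot: [[0.537, 0.843, 0.003], [0.843, -0.537, 0.0], [0.002, 0.002, -1.0]]
force: [5.8, -1.3, 3.3]
width: 0.468
gripper_force: 50.6
```

Emit:
drive_tool:
  increments:
    - [0, 0, 0, 0, 0, 0.07]
    - [0, 0, 0, 0, 0, 0.08]
    - [0, 0, 0, 0, 0, 0.08]
    - [0, 0, 0, 0, 0, 0.08]
    - [0, 0, 0, 0, 0, 0.08]
    - [0, 0, 0, 0, 0, 0.08]
    - [0, 0, 0, 0, 0, 0.08]
    - [0, 0, 0, 0, 0, 0.05]
    - [0, 0, 0, 0, 0, 0.04]
    - [0, 0, 0, 0, 0, 0]

```text
time: 12.28
tool_pos: [0.6273, 0.1644, 0.1869]
tool_rot: [[0.934, 0.356, 0.003], [0.356, -0.934, 0.0], [0.003, 0.001, -1.0]]
force: [6.8, -0.8, 3.0]
width: 0.471
gripper_force: 50.5
```

Run:
```python
from h import *
np.set_printoptions(precision=4,suppress=True)
s=bot.get_state();print(s["time"],s["tool_pos"],s["tool_rot"][:,0],s["force"],s["torque"],s["width"],s["gripper_force"],s["joint_positions"])
T,S=cam("top"),cam("side")
for c in(T,S):
  h=cv2.cvtColor(c["image"],cv2.COLOR_RGB2HSV)
  for nm,m in(("b",cv2.inRange(h,(100,130,50),(125,255,255))),("r",cv2.inRange(h,(0,150,70),(8,255,255))|cv2.inRange(h,(172,150,70),(180,255,255)))):
    _,l,st,ce=cv2.connectedComponentsWithStats(m)
    for i in range(1,len(st)):
        if 20<st[i][4]<400 and 235<ce[i][0]<340 and 120<ce[i][1]<270: print(nm,ce[i],st[i],onz(c,ce[i],.114))
cv2.imwrite("pics/c3.png",np.hstack([cv2.resize(c["image"][y:y+120,x:x+120,::-1],(400,400),interpolation=cv2.INTER_CUBIC) for c,x,y in((T,230,120),(S,220,170))]))
```

```text
12.2833 [0.6273 0.1644 0.1869] [0.9344 0.3562 0.0031] [ 6.7904 -0.7911  2.9546] [-0.4347 -1.4656 -0.029 ] 0.4708426682029015 50.517223149727215 [ 0.0273  0.5553 -0.4644  1.5947  0.2762  1.054  -1.7202]
b [264.4607 166.6067] [259 162  12  10  89] [0.6242 0.2434 0.114 ]
b [236. 245.] [231 242  11   7  25] [0.4008 0.3145 0.114 ]
r [284.0794 192.2063] [281 186   8  12  63] [0.55   0.1856 0.114 ]
b [261.1389 205.6111] [258 202   6   8  36] [0.6946 0.0923 0.114 ]
b [294.6296 206.7963] [289 204  12   6  54] [0.5985 0.0711 0.114 ]
b [245.5849 224.4528] [239 220  14  10 106] [0.7055 0.1772 0.114 ]
b [262.8302 240.566 ] [259 236  10   9  53] [0.6361 0.2211 0.114 ]
r [297.2576 235.5152] [293 232  10   8  66] [0.5543 0.1792 0.114 ]
```

View pics/c3.png

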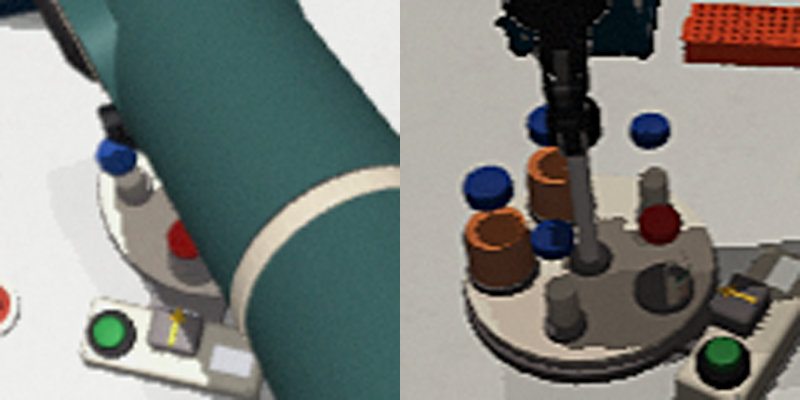

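Run:
```python
from h import *
T,S=cam("top"),cam("side");a=np.array([.6256,.1644])
g=lambda c,p,z:(lambda v:(np.degrees(np.arctan2(v[1],v[0]))%360,np.linalg.norm(v)))(onz(c,p,z)[:2]-a)
print("tube top",g(T,(264.46,166.6),.138),"before",g(T,(278,186.72),.138),"exp",223.54-72)
print("red side",g(S,(297.26,235.52),.114),"before",g(S,(298.82,217.43),.114))
print("blue big side",g(S,(245.58,224.45),.131),"tube side",g(S,(262.83,240.57),.138),g(S,(292.26,233.97),.138),g(S,(294.63,206.8),.138))
# cap in side: rightmost-leftmost extents by red mask centre vs projected truth
P=lambda c,X:cv2.projectPoints(np.array([X]),np.array(c["rvec"],float),np.array(c["tvec"],float),np.array(c["intrinsics"]),None)[0].ravel()
for th in(165.5,167.4,169.5):
    t=np.radians(th);print(th,P(S,(a[0]+.075*np.cos(t),a[1]+.075*np.sin(t),.11)))
t=np.radians(223.54);print("init",P(S,(a[0]+.075*np.cos(t),a[1]+.075*np.sin(t),.11)))
# station yaw again: hood/button/pointer
for c,box in((T,(270,204,298,228)),(S,(305,245,340,275))):
    h=cv2.cvtColor(c["image"],cv2.COLOR_RGB2HSV)[box[1]:box[3],box[0]:box[2]];ys,xs=np.where((h[...,0]>15)&(h[...,0]<35)&(h[...,1]>130)&(h[...,2]>90))
    Q=np.array([onz(c,(x+box[0],y+box[1]),.0605)[:2] for x,y in zip(xs,ys)]);m=Q.mean(0);d=np.linalg.svd(Q-m)[2][0];v=a-m
    print(len(Q),m,np.degrees(np.arctan2(d[1],d[0])),np.degrees(np.arctan2(v[1],v[0])))
```

```text
tube top (np.float64(96.23389867877317), np.float64(0.07527726930805742)) before (np.float64(151.4372372108508), np.float64(0.07436104976811139)) exp 151.54
red side (np.float64(168.225762986732), np.float64(0.07281387777775074)) before (np.float64(225.2368207973255), np.float64(0.0753758716571204))
blue big side (np.float64(21.884099818322504), np.float64(0.07580532208077767)) tube side (np.float64(90.52683233036403), np.float64(0.07715793110670442)) (np.float64(151.97442497328277), np.float64(0.07412206815066498)) (np.float64(241.3718385790175), np.float64(0.07728868058274263))
165.5 [297.33570873 237.6786111 ]
167.4 [297.82830778 237.09026724]
169.5 [298.34017772 236.43007377]
init [299.10890882 218.98227789]
19 [0.48690953 0.19526397] 167.50751856095553 -12.546073985399273
19 [0.48359935 0.19329724] 172.91426218524919 -11.502666864041752
```

The turn, the cap and the pointer agree to within about 1°, the button is back up, and the knob is firmly held. I'm handing in.

```bash
python3 -c "
from workcell import bot
print(bot.hand_in())"
```

```text
the job is handed in; nothing more can be done
None
```

I pressed the green button to its stop and it came back up, then turned the red-capped bottle to face the reader, within about 1° of the pointer. I handed the job in at about 12.5 s of the 54 s with the fingers still gripping the knob; the hand-in returned no verdict.

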